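# Take the slatted panel off the onion box

### The job

The panel of the onion box has to be washed. Turn both of the box's turn buttons aside, about a quarter turn each, while the panel still lies in its frame; then lift the panel out by its handle and lay it flat in the middle of the steel tray, handle up. Leave the buttons turned aside, and do not disturb the salt shaker, the lemon or the jar.

Things in the scene. Friction and masses are not known exactly. Their poses are not given: they have to be found in the camera images.
- onion_box: White box 216 mm wide, fixed; origin: centre of its underside, at yaw 0 x away from robot, y left, z up. Its face (180 mm up-slope x 220 mm) slopes up away from the robot at 25 deg: outward normal (-sin25, 0, cos25), up-slope (cos25, 0, sin25) in the box frame. Opening in the face 126 x 126 mm, 12 mm deep to its ledges. Buttons pivot 77 mm left and right of its middle, 35 mm up-slope. Top edge 148 mm high.
- frame_centre (a point): Middle of the frame's opening, in the plane of the frame's outer face; 110 mm above the box's origin. Axes as the box's (level).
- button_left (a joint): Hinge of the left turn button (box y +77 mm): steel bar 50 x 12 mm, pivot in its middle, axis square to the face. 0 = bar level, inner end 5 to 11 mm over the panel's edge; growing = anticlockwise seen from outside; +-1.57 = bar up and down the slope, clear of the panel. Turns either way, stops at +-1.65; starts within 0.3 of 0; needs about 0.03 N m, stays where left.
- button_right (a joint): Hinge of the right turn button (box y -77 mm): steel bar 50 x 12 mm, pivot in its middle, axis square to the face. 0 = bar level, inner end 5 to 11 mm over the panel's edge; growing = anticlockwise seen from outside; +-1.57 = bar up and down the slope, clear of the panel. Turns either way, stops at +-1.65; starts within 0.3 of 0; needs about 0.03 N m, stays where left.
- button_left_fin (a point): Centre of the left button's grip fin, on the pivot axis, 18 mm out from the frame's face. Fin 32 mm long, its sides flush with the 12 mm wide bar: pinch across the 12 mm, anywhere from 1 to 27 mm out from the face (fin's top at 27; bar beyond the fin ends at 11). Axes: y along the bar, z out of the face.
- button_right_fin (a point): Centre of the right button's grip fin, on the pivot axis, 18 mm out from the frame's face. Fin 32 mm long, its sides flush with the 12 mm wide bar: pinch across the 12 mm, anywhere from 1 to 27 mm out from the face (fin's top at 27; bar beyond the fin ends at 11). Axes: y along the bar, z out of the face.
- panel: Loose wooden slatted panel 120 x 120 x 10 mm, 0.14 to 0.28 kg. Origin: centre of its underside; z out of its face (handle side); in the frame x is up-slope, y left. Lies on the ledges, outer face 2 mm below the frame's, 6 mm total play, slid to the lower edge. Lift it square to the face by more than 12 mm before moving it sideways.
- panel_handle (a point): Centre of the panel's bridge handle bar: 64 mm long along the panel's y (level), 12 mm wide along its x, spanning 28 to 42 mm above the panel's underside (this point: 35 mm); posts 12 mm square at +-22 mm. Pinch it across the 12 mm, tool square to the face. Axes as the panel's.
- tray: Square steel tray 200 x 200 mm fixed on the worktop, inner floor 192 x 192 mm, 4 mm above the worktop, rim 12 mm above the worktop and 4 mm thick. Origin: centre of its underside; x and y along its sides. It stands to the left or to the right of the box.
- salt_shaker: Bystander: upright salt shaker 43 mm across, 105 mm tall, origin under its centre.
- lemon: Bystander: lemon 83 x 58 x 58 mm, origin under its centre.
- jar: Bystander: upright jar with a white lid, 62 mm across, 98 mm tall, origin under its centre.
Things that resemble listed ones, but are neither listed nor needed, are in the scene too. Of the things shaped like the panel, the wooden one is meant.

How it is judged:
By the outcome, as a careful person would: the job done as asked, in the order asked, and still so for the second after the job is handed in, with the robot touching nothing.
It also fails if it takes over 64 s, if anything falls off the work surface, if the arm or the gripper's body presses on something with over 40 N, if the wrist force passes 120 N, or if a joint passes its speed limit or range.

### The arm

A 7-joint arm with a two-finger parallel gripper is mounted at the origin on a cart in front of the work surface, level with it; the furniture and walls round the work are solid. World frame = base frame: x ahead of the robot, y to its left, z up, the work surface at z = 0. Lengths are in m, angles in rad, forces in N, time in s.
With the tool pointing down it reaches from about 0.35 to 0.9 m from the base axis. Payload 8.1 kg.
Tool frame: the origin (TCP) lies where the fingers leave the gripper's body, on its centre line; the fingertips stand 66 mm ahead of it and the grasp point (between the pads) lies 47 mm ahead of it (arm.tip_reach is the distance from the TCP to the fingertips, in m); z points along the fingers, y is the direction in which the jaws open and shut (so a half turn about z gives the same grasp; the last joint's range is limited). The gripper opens to 92 mm and grips with 3 to 60 N. Pads are 19 mm wide; open, the fingers measure 130 mm over their backs; the gripper's body (75 mm by 190 mm) begins 47 mm behind the grasp point.
Start: joints at [-1.37, 0.434, 0.025, 1.573, -0.012, 1.134, -0.075], TCP at [0.187, 0.596, 0.292] pointing down, gripper open.
Joint ranges: [-2.62, 2.62], [-0.44, 2.09], [-1.27, 1.32], [0.08, 2.57], [-1.32, 4.46], [0.12, 2], [-2.74, 2.74]. Speed limits (rad/s): [2.22, 2.22, 3.01, 3.01, 3.14, 3.14, 3.14].

### API

Orientations are given as a rotation vector (axis times angle).
In Python, from cell import arm gives the robot as it stands.
- The arm moves only by the tool carry_out, never from a script. Its argument "plan" is a list of rows, each a list of 5 numbers: the shift along the world's x, y, z in cm, then the turn about the world's z in rad, then the finger opening in cm, from 0 to 9.18. In form: [[tx, ty, tz, spin, fingers], ...]. A call has 1 to 20 rows; each row is the pose to reach, as a shift and turn from the pose measured when the call began; what a row does not reach only later rows make up. A row lasts 1/10 s, in which the tool goes at most 50 mm and 8.59 degrees, less where a joint would pass 70% of its speed; a pose out of reach is approached as far as the arm can. A call with a gripper value outside its range is refused whole. The fingers move at their own pace and stop on an object; "squeeze" is the grip in N (left out, the last holds). Time passes only in rows, so rows that repeat a pose let the fingers close. It gives the time, the measured TCP pose, the force and the opening at its end, in the units of the state.
- arm.observe(): the state, without advancing time (a new reading comes with each control period).
- arm.get_image(name): name is "scene" or "top" or "wrist"; returns (picture, depth): 420x560x3 uint8, red, green, blue; 420x560 float32, m along the optical axis (not along the pixel's ray), 0 where there is no reading.
- arm.get_calibration(name): a dict with "intrinsics" (3x3 intrinsics, pixels), "D" ([k1, k2, p1, p2, k3] as OpenCV has them; the pictures are not rectified), "rvec" (rotation vector, rad) and "tvec" (3), from world to camera coordinates, as OpenCV has them; the wrist camera has in their place "tool_from_camera" (4x4, takes a point from camera to tool coordinates, whose origin is the TCP and whose axes are the flange's). Camera axes: x right, y down, z forward; pixel columns grow to the right and rows downward; lengths in m; the calibration is good to about 2 mm. A picture is of the moment at which its call begins: read the wrist's pose just before it. get_calibration takes no time and is no camera call.
- arm.sign_off(): hands the job in, once; it reports no verdict.
The state is a dict: "clock": time; "joints": joint angles; "dq": joint speeds; "joint_efforts": joint torques, N m; "position": TCP position; "ee_rot": TCP orientation; "force": force on the tool from outside, world axes, zero at the start; "ft_torque": the same for the moment, N m; "width": opening from 0.0 (shut) to 1.0 (fully open).
Only numpy, scipy, OpenCV 4.12 (cv2) and the standard library are available. Lean on these libraries where they do the work, as an engineer would, in place of code of your own. Each camera call takes 0.05 s, during which the arm holds its last target. There are 200 camera calls.

## Working session

There is one attempt and no reset: what is moved stays moved. The work goes in short steps, Python scripts to look and compute and a tool call to move; the robot and the scene stay as the last step left them, time stands still between calls to the robot, and variables do not carry over. Pictures are saved under pics/ and viewed, about 8 in all and at most 12, crops included, and the job is handed in when it is done.

Besides the shell and the picture viewer there is one more tool, called after ">>>" as a command line: name --pt "numbers of a row" for each row, then --argument value for the rest. carry_out: Moves the arm, as the interface text tells. Its arguments: {"type":"object","properties":{"plan":{"type":"array"},"squeeze":{"type":"number"}},"required":["plan"]}

```bash
mkdir -p pics
cat > h.py <<'E'
import numpy as np, cv2
from scipy.spatial.transform import Rotation as R
from cell import arm
def shot(name):
    st=arm.observe(); im,d=arm.get_image(name); c=arm.get_calibration(name)
    if name=="wrist":
        T=np.eye(4); T[:3,:3]=R.from_rotvec(st["ee_rot"]).as_matrix(); T[:3,3]=st["position"]
        M=T@np.array(c["tool_from_camera"])
    else:
        M=np.eye(4); Rm=cv2.Rodrigues(np.array(c["rvec"],float))[0]; M[:3,:3]=Rm.T; M[:3,3]=-Rm.T@np.array(c["tvec"]).ravel()
    return im,d,c,M
def cloud(d,c,M):
    h,w=d.shape; u,v=np.meshgrid(np.arange(w),np.arange(h))
    p=cv2.undistortPoints(np.stack([u,v],-1).reshape(-1,1,2).astype(float),np.array(c["intrinsics"]),np.array(c["D"])).reshape(h,w,2)
    P=np.concatenate([p,np.ones((h,w,1))],-1)*d[...,None]
    W=P@M[:3,:3].T+M[:3,3]; W[d==0]=np.nan
    return W
def save(im,f): cv2.imwrite("pics/"+f,im[...,::-1])
E
python3 - <<'E'
from h import *
s=arm.observe(); print({k:np.round(v,3) for k,v in s.items()}, arm.tip_reach); print(np.round(R.from_rotvec(s["ee_rot"]).as_matrix(),3))
for n in("scene","top"):
    im,d,c,M=shot(n); save(im,n+".png"); np.savez(n+".npz",im=im,W=cloud(d,c,M)); print(n,M[:3,3],M[:3,2])
E
```

```text
{'clock': np.float64(0.0), 'joints': array([-1.37 ,  0.435,  0.025,  1.574, -0.012,  1.134, -0.075]), 'dq': array([-0.   , -0.   , -0.001, -0.001,  0.   ,  0.002,  0.001]), 'joint_efforts': array([ 0.0000e+00, -6.6787e+01,  9.8600e-01, -3.1445e+01, -6.0000e-02,
        4.3000e-02,  0.0000e+00]), 'position': array([0.187, 0.596, 0.291]), 'ee_rot': array([-4.760e-01, -3.105e+00,  3.000e-03]), 'force': array([ 0.853,  0.146, -0.044]), 'ft_torque': array([ 0.031, -0.034,  0.036]), 'width': np.float64(0.998)} 0.0655
[[-0.954  0.299 -0.   ]
 [ 0.299  0.954 -0.002]
 [-0.    -0.002 -1.   ]]
scene [-0.43728266  0.97334902  0.99620786] [ 0.62614008 -0.52120204 -0.57991123]
top [0.33986463 0.15924228 1.2884827 ] [ 0.14912626 -0.00381347 -0.98881081]
```

View pics/scene.png

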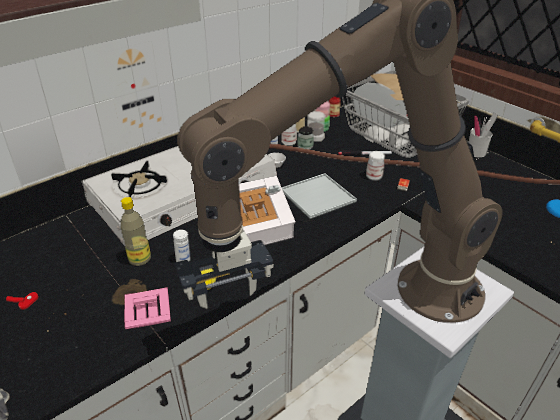

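View pics/top.png

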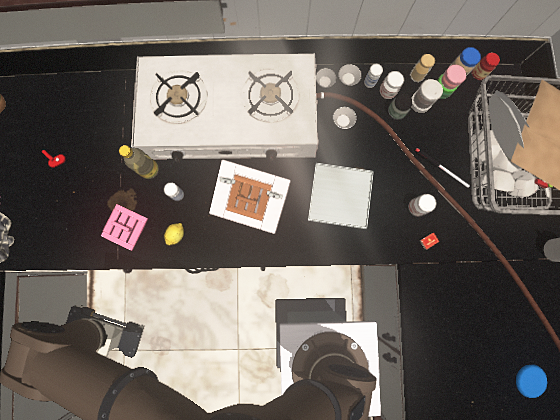

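Run:
```python
import numpy as np,cv2
z=np.load("top.npz"); W=z["W"]; im=z["im"]
for n,(u,v) in dict(panel=(262,210),salt=(174,191),lemon=(175,233),jar=(423,204)).items(): print(n,W[v,u].round(3))
# tray: bright pixels region, low
hsv=cv2.cvtColor(im,cv2.COLOR_RGB2HSV)
def rect(mask):
    P=W[mask][:, :2]; r=cv2.minAreaRect(P.astype(np.float32)); return np.round(r[0],4),np.round(r[1],3),round(r[2],1)
z_=W[...,2]; uu,vv=np.meshgrid(np.arange(560),np.arange(420))
m=(uu>300)&(uu<380)&(vv>158)&(vv<232)&(hsv[...,2]>100)&(z_<.03)
m=cv2.morphologyEx(m.astype(np.uint8),cv2.MORPH_OPEN,np.ones((5,5)))>0
print("tray",rect(m),np.median(z_[m]))
b=(uu>205)&(uu<295)&(vv>155)&(vv<240)&(z_>.03)&(hsv[...,2]>170)&(hsv[...,1]<40)
b=cv2.morphologyEx(b.astype(np.uint8),cv2.MORPH_OPEN,np.ones((3,3)))>0
P=W[b]; 
for _ in range(4):
    c=P.mean(0); n=np.linalg.svd(P-c)[2][2]; n*=np.sign(n[2]); e=(P-c)@n; P=P[abs(e)<max(.003,1.5*e.std())]
print("face n",n,"tilt",np.degrees(np.arccos(n[2])),"yaw",np.degrees(np.arctan2(-n[1],-n[0])),"c",c,len(P))
r=cv2.minAreaRect(P[:,:2].astype(np.float32));print(r)
w=(uu>205)&(uu<295)&(vv>155)&(vv<240)&(hsv[...,1]>90)&(hsv[...,2]>80)&(z_>.03); w=cv2.morphologyEx(w.astype(np.uint8),cv2.MORPH_OPEN,np.ones((3,3)))>0
print("panel",rect(w))
cv2.imwrite("pics/c1.png",cv2.resize(im[150:245,200:385,::-1],None,fx=4,fy=4,interpolation=cv2.INTER_CUBIC))
```

```text
panel [0.514 0.204 0.095]
salt [0.579 0.48  0.105]
lemon [0.451 0.488 0.055]
jar [ 0.521 -0.306  0.098]
tray (array([ 0.5878, -0.04  ]), array([0.248, 0.229]), 81.5) 0.00381283297231394
face n [-0.40009097  0.13589587  0.90634404] tilt 24.995084232913165 yaw -18.760694472739324 c [0.55679155 0.24361166 0.11083405] 1733
((0.555614709854126, 0.24587485194206238), (0.21939636766910553, 0.1631876528263092), 71.47901916503906)
panel (array([0.5533, 0.2466]), array([0.12 , 0.108]), 71.4)
```

View pics/c1.png

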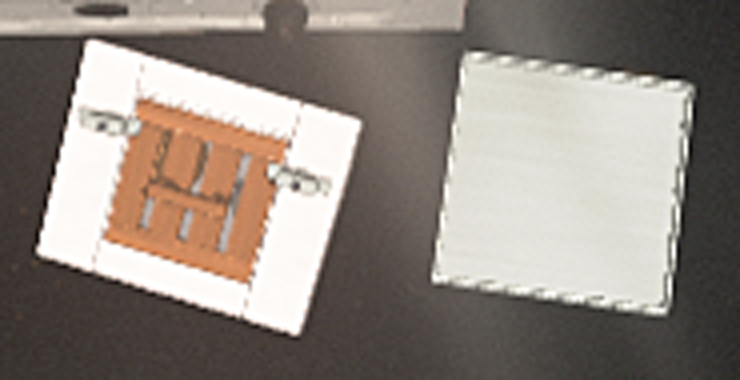

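>>> carry_out --pt "4 -4 4 -0.15 9" --pt "8 -8 6 -0.3 9" --pt "12 -12 6 -0.45 9" --pt "15.5 -15.5 6 -0.6 9" --pt "19 -19 6 -0.75 9" --pt "22 -22 6 -0.9 9" --pt "25 -25 6 -1.05 9" --pt "27 -28 6 -1.2 9" --pt "28 -30 6 -1.35 9" --pt "29 -32 6 -1.5 9" --pt "30 -33 6 -1.59 9" --pt "30 -33 6 -1.59 9"

```text
clock: 1.3
position: [0.488, 0.2639, 0.3514]
ee_rot: [-2.554, -1.829, 0.002]
force: [-0.3, -0.4, -0.1]
width: 0.981
```

Run:
```python
from h import *
s=arm.observe(); print(s["clock"],s["position"],s["joints"].round(2),np.round(R.from_rotvec(s["ee_rot"]).as_matrix(),3)[:,1])
im,d,c,M=shot("wrist"); save(im,"w1.png"); np.savez("w1.npz",im=im,W=cloud(d,c,M),M=M); print(M.round(3))
W=np.load("top.npz")["W"]
C=np.array([W[int(round(v)),int(round(u))] for u,v in [(317.2,164.5),(372.5,173),(366,227.5),(309.2,219.5)]]); print(C.round(3),C.mean(0))
for a,b in[(0,1),(1,2),(2,3),(3,0)]: print(np.degrees(np.arctan2(*(C[b]-C[a])[[1,0]])),np.linalg.norm((C[b]-C[a])[:2]))
```

```text
1.3 [0.48797643 0.2639326  0.35142571] [-0.97  0.29  0.5   1.69 -0.15  1.21 -0.77] [ 0.947 -0.322 -0.001]
[[ 0.947 -0.309 -0.089  0.512]
 [-0.322 -0.91  -0.26   0.333]
 [-0.001  0.275 -0.961  0.444]
 [ 0.     0.     0.     1.   ]]
[[ 0.683  0.016  0.005]
 [ 0.646 -0.171  0.013]
 [ 0.458 -0.141  0.007]
 [ 0.49   0.049 -0.   ]] [ 0.56924584 -0.06171189  0.00622213]
-101.3294753802205 0.19020347357027897
170.86077553380034 0.1898751896826381
80.35719456635383 0.19296245109519922
-9.986508360217657 0.1954697633914104
```

View pics/w1.png

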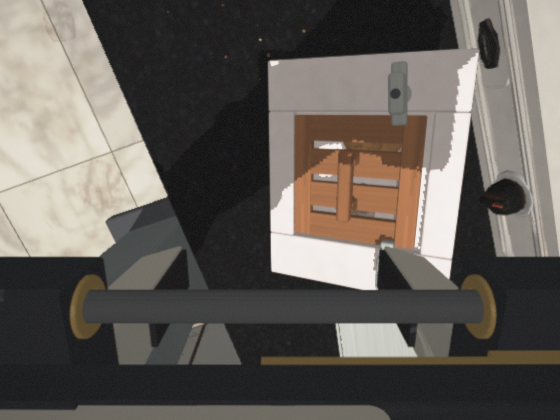

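```bash
cat > m.py <<'E'
from h import *
def frame(cx,cy,yaw,cz=.110):
    A=R.from_euler("z",yaw).as_matrix()@np.array([[np.cos(np.radians(25)),0,-np.sin(np.radians(25))],[0,1,0],[np.sin(np.radians(25)),0,np.cos(np.radians(25))]])
    return A,np.array([cx,cy,cz])   # cols: upslope, left, normal
def analyse(W,im,A,o):
    L=(W-o)@A; s,y,n=L[...,0],L[...,1],L[...,2]
    f=(abs(n)<.006)&(abs(y)<.13)&(abs(s)<.11)&((abs(y)>.066)|(abs(s)>.066))
    P=L[f]; print("face n med",np.median(P[:,2]).round(4),"std",P[:,2].std().round(4),"s",np.percentile(P[:,0],[.3,99.7]).round(4),"y",np.percentile(P[:,1],[.3,99.7]).round(4))
    G=np.c_[P[:,:2],np.ones(len(P))]; print("tilt resid",np.linalg.lstsq(G,P[:,2],rcond=None)[0].round(4))
    for nm,y0 in(("L",.077),("R",-.077)):
        m=(n>.005)&(n<.04)&(abs(y-y0)<.03)&(abs(s-.035)<.03)
        if m.sum()<20: continue
        Q=L[m]; r=cv2.minAreaRect(Q[:,:2].astype(np.float32)); v=np.linalg.svd(Q[:,:2]-Q[:,:2].mean(0))[2][0]
        v*=np.sign(v[1]); print(nm,m.sum(),"c",np.array(r[0]).round(4),np.round(r[1],4),"angle",np.arctan2(-v[0],v[1]).round(3),"n max",np.percentile(Q[:,2],98).round(4))
    m=(n>.010)&(n<.045)&(abs(y)<.04)&(abs(s)<.03)
    if m.sum()>20:
        Q=L[m]; r=cv2.minAreaRect(Q[:,:2].astype(np.float32)); print("handle",m.sum(),np.array(r[0]).round(4),np.round(r[1],4),round(r[2],1),np.percentile(Q[:,2],98).round(4))
E
python3 - <<'E'
from m import *
z=np.load("w1.npz"); A,o=frame(.5556,.2459,np.radians(-18.6)); analyse(z["W"],z["im"],A,o)
z=np.load("top.npz"); print("top"); analyse(z["W"],z["im"],A,o)
E
```

```text
face n med 0.0015 std 0.0008 s [-0.0915  0.0874] y [-0.1084  0.1101]
tilt resid [-0.0009  0.0001  0.0015]
L 1167 c [0.0324 0.0775] [0.0125 0.0498] angle 0.083 n max 0.0302
R 169 c [ 0.0327 -0.0712] [0.0121 0.0402] angle -0.169 n max 0.0292
handle 1195 [-0.0051  0.0003] [0.0125 0.0639] 0.1 0.0327
top
face n med -0.0 std 0.0023 s [-0.0903  0.0896] y [-0.1094  0.1104]
tilt resid [ 0.0001 -0.0005 -0.0001]
L 80 c [0.0331 0.0844] [0.0279 0.0617] angle 0.118 n max 0.0317
R 80 c [ 0.0374 -0.0798] [0.0435 0.0391] angle 0.006 n max 0.03
handle 101 [-0.0026  0.0002] [0.0643 0.0134] 88.6 0.0336
```

>>> carry_out --pt "4 2 -3 0.08 5" --pt "8 4 -6 0.08 2.8" --pt "11.1 4.9 -9 0.08 2.8" --pt "11.1 4.9 -10 0.08 2.8" --pt "11.1 4.9 -10 0.08 2.8" --pt "11.1 4.9 -12 0.08 2.8" --pt "11.1 4.9 -13.5 0.08 2.8" --pt "11.1 4.9 -14.4 0.08 2.8" --pt "11.1 4.9 -14.4 0.08 2.8"

```text
clock: 2.25
position: [0.5969, 0.3147, 0.2068]
ee_rot: [-2.472, -1.936, 0.005]
force: [-0.8, 0.2, 0.3]
width: 0.311
```

Run:
```python
from h import *
im,d,c,M=shot("wrist"); save(im,"w2.png")
```

```text
(no output)
```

View pics/w2.png

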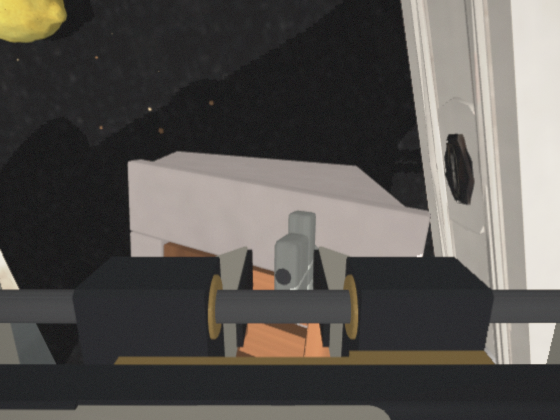

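>>> carry_out --pt "0.2 -0.2 0 0 1" --pt "0.2 -0.2 0 0 1" --pt "0.2 -0.2 0 0.13 1" --pt "0.2 -0.2 0 0.26 1" --pt "0.2 -0.2 0 0.4 1" --pt "0.2 -0.2 0 0.53 1" --pt "0.2 -0.2 0 0.66 1" --pt "0.2 -0.2 0 0.8 1" --pt "0.2 -0.2 0 0.93 1" --pt "0.2 -0.2 0 1.06 1" --pt "0.2 -0.2 0 1.2 1" --pt "0.2 -0.2 0 1.34 1" --pt "0.2 -0.2 0 1.49 1" --pt "0.2 -0.2 0 1.49 1" --pt "0.2 -0.2 0 1.49 1" --squeeze 6

```text
clock: 3.8
position: [0.5998, 0.3133, 0.2083]
ee_rot: [0.511, 3.099, -0.001]
force: [-0.1, 3.5, 0.9]
width: 0.13
```

>>> carry_out --pt "0 0 0 0 3" --pt "0 0 0 0 3" --pt "0 0 3 0 3" --pt "0 0 7 0 3" --pt "-1 -4 9 -0.15 3" --pt "-2 -7 9 -0.3 3" --pt "-3 -10 9 -0.45 3" --pt "-4 -13 9 -0.6 3" --pt "-5 -16 9 -0.75 3" --pt "-6 -19 9 -0.9 3" --pt "-6.9 -20 9 -1.05 2.8" --pt "-6.9 -20 9 -1.2 2.8" --pt "-6.9 -20 9 -1.35 2.8" --pt "-6.9 -20 9 -1.5 2.8" --pt "-6.9 -20 9 -1.57 2.8" --pt "-6.9 -20 9 -1.57 2.8"

```text
clock: 5.4
position: [0.5306, 0.113, 0.2983]
ee_rot: [2.555, 1.828, -0.002]
force: [-0.8, -0.5, -0.3]
width: 0.302
```

Run:
```python
from m import *
s=arm.observe(); Rm=R.from_rotvec(s["ee_rot"]).as_matrix(); print(s["position"],np.degrees(np.arctan2(Rm[1,1],Rm[0,1])),s["joints"].round(2))
im,d,c,M=shot("wrist"); save(im,"w3.png"); W=cloud(d,c,M)
A,o=frame(.5556,.2459,np.radians(-18.6)); analyse(W,im,A,o)
```

```text
[0.53059979 0.11304824 0.2983148 ] -18.833357090217184 [-0.64  0.3   0.43  1.79 -0.14  1.08 -0.49]
face n med 0.0014 std 0.001 s [-0.0916  0.0877] y [-0.1094  0.0167]
tilt resid [-0.0017 -0.0018  0.0012]
R 1839 c [ 0.0329 -0.0768] [0.0125 0.0499] angle 0.018 n max 0.0298
handle 1556 [-0.0046 -0.0136] [0.0125 0.0368] 0.2 0.0325
```

View pics/w3.png

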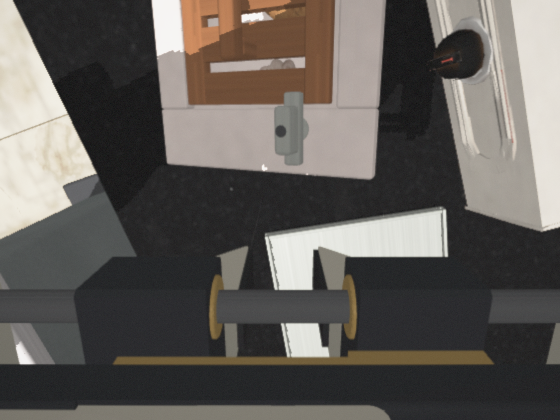

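>>> carry_out --pt "1 3 -1 0.02 2.8" --pt "2 5.4 -2 0.02 2.8" --pt "2 5.4 -4 0.02 2.8" --pt "2 5.4 -5 0.02 2.8" --pt "2 5.4 -7 0.02 2.8" --pt "2 5.4 -8.5 0.02 2.8" --pt "2 5.4 -9.1 0.02 2.8" --pt "2 5.4 -9.1 0.02 2.8" --squeeze 6

```text
clock: 6.25
position: [0.5503, 0.1664, 0.2069]
ee_rot: [2.534, 1.857, -0.004]
force: [-0.9, -0.2, -0.6]
width: 0.301
```

>>> carry_out --pt "0 0 0 0 1" --pt "0 0 0 0 1" --pt "0 0 0 0.13 1" --pt "0 0 0 0.26 1" --pt "0 0 0 0.4 1" --pt "0 0 0 0.53 1" --pt "0 0 0 0.66 1" --pt "0 0 0 0.8 1" --pt "0 0 0 0.93 1" --pt "0 0 0 1.06 1" --pt "0 0 0 1.2 1" --pt "0 0 0 1.34 1" --pt "0 0 0 1.48 1" --pt "0 0 0 1.55 1" --pt "0 0 0 1.55 1" --pt "0 0 0 1.55 1" --squeeze 6

```text
clock: 7.85
position: [0.5509, 0.1671, 0.2077]
ee_rot: [0.513, 3.095, 0.0]
force: [1.5, 3.4, 1.5]
width: 0.128
```

>>> carry_out --pt "0 0 0 0 3" --pt "0 0 0 0 3" --pt "0 0 4 0 3" --pt "0 0 8 0 5" --pt "1 4 12 0 9" --pt "1 7.8 12 0 9" --pt "1 7.8 12 0 9" --pt "1 7.8 12 0 9"

```text
clock: 8.65
position: [0.5604, 0.2459, 0.3273]
ee_rot: [0.511, 3.097, -0.001]
force: [-0.1, 0.3, -0.2]
width: 0.711
```

Run:
```python
from m import *
s=arm.observe(); Rm=R.from_rotvec(s["ee_rot"]).as_matrix(); print(s["position"],np.degrees(np.arctan2(Rm[1,1],Rm[0,1])),s["joints"].round(2))
im,d,c,M=shot("wrist"); save(im,"w4.png"); W=cloud(d,c,M)
A,o=frame(.5556,.2459,np.radians(-18.6)); analyse(W,im,A,o)
```

```text
[0.56039133 0.24590013 0.32728971] 71.26704611761464 [-0.48  0.39 -0.03  1.55  0.01  1.2   0.73]
face n med 0.0014 std 0.0007 s [-0.0914  0.0865] y [-0.1089  0.1096]
tilt resid [0.0005 0.0006 0.0014]
L 1107 c [0.0323 0.0773] [0.0485 0.0126] angle -1.556 n max 0.0298
R 1097 c [ 0.0328 -0.0766] [0.0127 0.0485] angle 1.544 n max 0.0298
handle 1390 [-0.0044  0.0002] [0.0629 0.0118] 89.8 0.0326
```

View pics/w4.png

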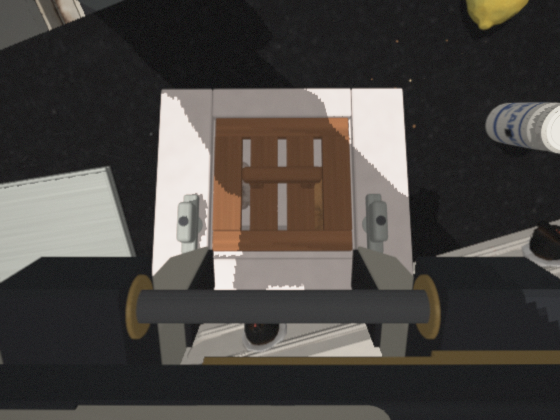

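>>> carry_out --pt "-1 0.3 -4 0 8.8" --pt "-1.9 0.5 -8 0 8.8" --pt "-1.9 0.5 -11 0 8.8" --pt "-1.9 0.5 -13 0 8.8" --pt "-1.9 0.5 -14 0 8.8" --pt "-1.9 0.5 -14.7 0 8.8" --pt "-1.9 0.5 -14.7 0 8.8"

```text
clock: 9.4
position: [0.5417, 0.2487, 0.1797]
ee_rot: [0.515, 3.096, -0.004]
force: [0.4, -0.0, 0.2]
width: 0.958
```

Run:
```python
from h import *
im,d,c,M=shot("wrist"); save(im,"w5.png")
```

```text
(no output)
```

View pics/w5.png

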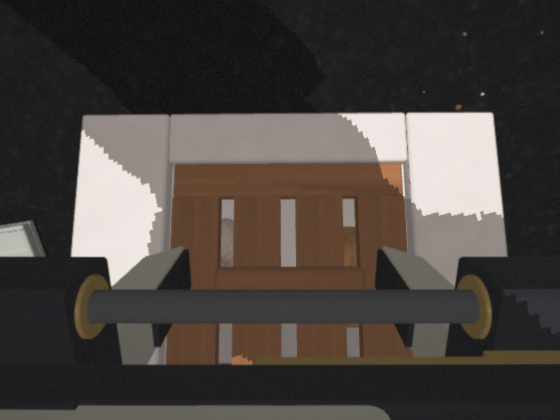

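>>> carry_out --pt "0 0.2 0 0 6" --pt "0 0.2 0 0 6" --pt "0 0.2 0 0 6" --pt "0 0.2 0 0 6" --pt "0 0.2 0 0 6" --squeeze 35

```text
clock: 9.95
position: [0.5422, 0.2513, 0.181]
ee_rot: [0.515, 3.095, -0.002]
force: [-1.0, 0.3, 4.5]
width: 0.694
```

>>> carry_out --pt "-0.2 0.07 0.45 0 6" --pt "-0.4 0.13 0.9 0 6" --pt "-0.6 0.2 1.35 0 6" --pt "-0.8 0.27 1.8 0 6" --pt "-1.2 0.4 2.7 0 6" --pt "-1.6 0.54 3.6 0 6" --pt "-2 0.67 4.5 0 6" --pt "-2 0.7 7 0 6" --pt "-2 0.7 10 0 6" --pt "-2 0.7 13 0 6" --pt "-2 0.7 13 0 6" --squeeze 35

```text
clock: 11.05
position: [0.5235, 0.2593, 0.3161]
ee_rot: [0.514, 3.089, 0.006]
force: [0.1, -0.4, -2.6]
width: 0.689
```

Run:
```python
from h import *
im,d,c,M=shot("wrist"); save(im,"w6.png"); W=cloud(d,c,M); s=arm.observe(); print(s["force"],s["width"],s["position"],s["joints"].round(2))
P=(W-M[:3,3]); p=W[(W[...,2]>.17)&(W[...,2]<.30)&(np.indices(W.shape[:2])[0]<250)]
ca=np.radians(-18.6); Rz=np.array([[np.cos(ca),np.sin(ca)],[-np.sin(ca),np.cos(ca)]]); q=np.c_[(p[:,:2]-s["position"][:2])@Rz.T,p[:,2]]
print(len(q),np.percentile(q,[1,99],axis=0).round(3)); hsv=cv2.cvtColor(im,cv2.COLOR_RGB2HSV)
G=np.c_[q[:,:2],np.ones(len(q))]; print(np.linalg.lstsq(G,q[:,2],rcond=None)[0])
```

```text
[ 0.98879786  0.56229589 -3.27376141] 0.6928608397152375 [0.52276016 0.25892174 0.31361156] [-0.52  0.35 -0.04  1.65  0.02  1.14  0.67]
17892 [[-0.043 -0.058  0.217]
 [-0.002  0.059  0.237]]
[0.46674552 0.0067379  0.23711028]
```

View pics/w6.png

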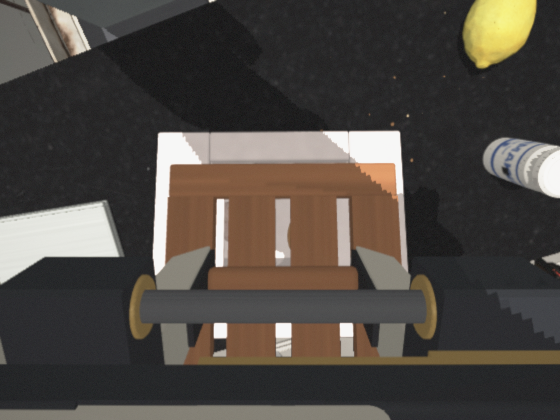

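>>> carry_out --pt "0.5 -3 0 0 6" --pt "1 -6.5 0 0 6" --pt "1.5 -10 0 0.03 6" --pt "2 -14 0 0.06 6" --pt "2.5 -18 0 0.09 6" --pt "3 -22 0 0.12 6" --pt "3.5 -26 0 0.15 6" --pt "4 -29 -2 0.15 6" --pt "4.5 -31 -5 0.15 6" --pt "4.6 -32.1 -9 0.15 6" --pt "4.6 -32.1 -13 0.15 6" --pt "4.6 -32.1 -16 0.15 6" --pt "4.6 -32.1 -18 0.15 6" --pt "4.6 -32.1 -18 0.15 6"

```text
clock: 12.5
position: [0.5661, -0.0618, 0.1301]
ee_rot: [0.281, 3.129, 0.004]
force: [-0.7, -0.2, -2.2]
width: 0.687
```

Run:
```python
from h import *
s=arm.observe(); print(s["position"],s["force"]); im,d,c,M=shot("wrist"); save(im,"w7.png"); np.savez("w7.npz",im=im,W=cloud(d,c,M))
```

```text
[ 0.56605743 -0.06182705  0.13012832] [-0.6834268  -0.18308522 -2.17517077]
```

View pics/w7.png

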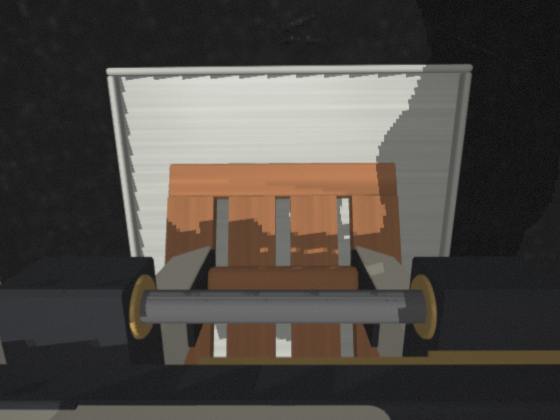

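Run:
```python
import numpy as np
W=np.load("w7.npz")["W"]
a,b=W[72,112],W[69,467]; print(a,b); d=(b-a)[:2]; L=np.linalg.norm(d); d/=L; f=np.array([d[1],-d[0]]); f*=np.sign(f[0])
print(L,np.degrees(np.arctan2(f[1],f[0])),(a[:2]+b[:2])/2+.099*f)
```

```text
[ 0.45941164 -0.13701566  0.01237358] [0.49215347 0.05359957 0.01165111]
0.1934068035474134 -9.74653689512513 [ 0.57335362 -0.05846775]
```

>>> carry_out --pt "0.2 0 -0.8 0 6" --pt "0.2 0 -1.4 0 6" --pt "0.2 0 -1.8 0 6" --pt "0.2 0 -2.1 0 6" --pt "0.2 0 -2.4 0 6" --pt "0.2 0 -2.7 0 6" --pt "0.2 0 -3 0 6" --pt "0.2 0 -3 0 6" --squeeze 8

```text
clock: 13.35
position: [0.569, -0.0619, 0.1017]
ee_rot: [0.281, 3.126, 0.004]
force: [0.3, 0.6, -2.1]
width: 0.697
```

>>> carry_out --pt "0.2 0.2 -0.2 0 6" --pt "0.2 0.2 -0.4 0 6" --pt "0.2 0.2 -0.6 0 6" --pt "0.2 0.2 -0.8 0 6" --pt "0.2 0.2 -1.0 0 6" --pt "0.2 0.2 -1.1 0 6" --pt "0.2 0.2 -1.1 0 6" --squeeze 5

```text
clock: 14.05
position: [0.5709, -0.0599, 0.0906]
ee_rot: [0.281, 3.127, 0.004]
force: [-0.8, 0.2, -2.6]
width: 0.697
```

Run:
```python
from h import *
s=arm.observe(); print(s["position"],s["force"]); im,d,c,M=shot("wrist"); save(im,"w8.png"); W=cloud(d,c,M)
hsv=cv2.cvtColor(im,cv2.COLOR_RGB2HSV); m=(hsv[...,1]>90)&(hsv[...,2]>60)&(np.indices(d.shape)[0]<255)&(W[...,2]<.1); p=W[m]
print(len(p),np.linalg.lstsq(np.c_[p[:,:2],np.ones(len(p))],p[:,2],rcond=None)[0], np.percentile(p[:,2],[2,50,98]))
```

```text
[ 0.57087712 -0.05991005  0.09056808] [-0.76811877  0.16123246 -2.57604766]
25911 [ 0.00786867 -0.00122073  0.00996251] [0.01215299 0.01426591 0.01581116]
```

>>> carry_out --pt "0 0 -0.1 0 6" --pt "0 0 -0.2 0 6" --pt "0 0 -0.2 0 6.5" --pt "0 0 -0.2 0 7.5" --pt "0 0 -0.2 0 8.6" --pt "0 0 -0.2 0 8.6" --pt "0 0 0 0 8.6" --pt "0 0 2 0 8.6" --pt "0 0 6 0 8.6" --pt "0 0 10 0 8.6" --pt "0 0 15 0 8.6" --pt "-3 0 20 0 8.6" --pt "-6 0 22 0 8.6" --pt "-6 0 22 0 8.6"

```text
clock: 15.5
position: [0.5092, -0.0604, 0.3149]
ee_rot: [0.282, 3.121, 0.004]
force: [1.0, 0.3, -1.2]
width: 0.94
```

Run:
```python
from m import *
s=arm.observe(); print(s["position"],s["force"],s["width"])
im,d,c,M=shot("wrist"); save(im,"w9.png"); W=cloud(d,c,M)
hsv=cv2.cvtColor(im,cv2.COLOR_RGB2HSV); m=(hsv[...,1]>90)&(hsv[...,2]>60)&(W[...,2]<.06)&(W[...,2]>.005); p=W[m]; print(len(p),cv2.minAreaRect(p[:,:2].astype(np.float32)),np.percentile(p[:,2],[2,50,98]))
im,d,c,M=shot("top"); save(cv2.resize(im[130:260,140:460],None,fx=2.5,fy=2.5),"t2.png"); W=cloud(d,c,M)
A,o=frame(.5556,.2459,np.radians(-18.6)); analyse(W,im,A,o)
for n,(u,v) in dict(salt=(174,191),lemon=(175,233),jar=(423,204)).items(): print(n,W[v,u].round(3))
```

```text
[ 0.50922279 -0.06037044  0.31492314] [ 1.00129534  0.29286249 -1.15694377] 0.9395893683533717
9848 ((0.5214847922325134, -0.1791241616010666), (0.3948077857494354, 0.13882483541965485), 68.21199035644531) [0.01229644 0.01445515 0.04635486]
face n med 0.0 std 0.0022 s [-0.0908  0.0899] y [-0.1093  0.1103]
tilt resid [-0.0011 -0.001   0.    ]
L 78 c [0.0339 0.0774] [0.0516 0.0137] angle -1.542 n max 0.0304
R 70 c [ 0.0366 -0.0763] [0.0508 0.0195] angle -1.552 n max 0.0309
salt [0.58  0.481 0.102]
lemon [0.451 0.487 0.059]
jar [ 0.428 -0.066  0.713]
```

View pics/t2.png

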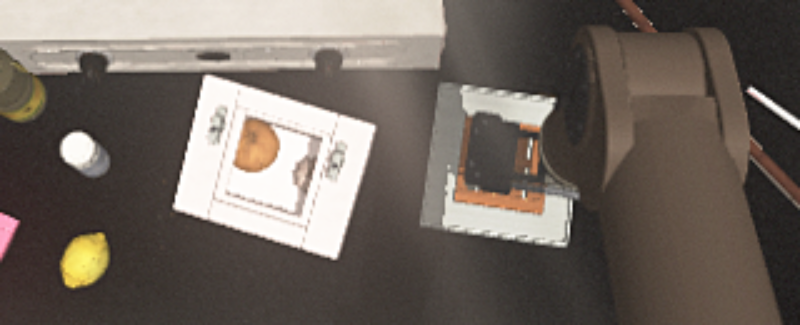

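View pics/w9.png

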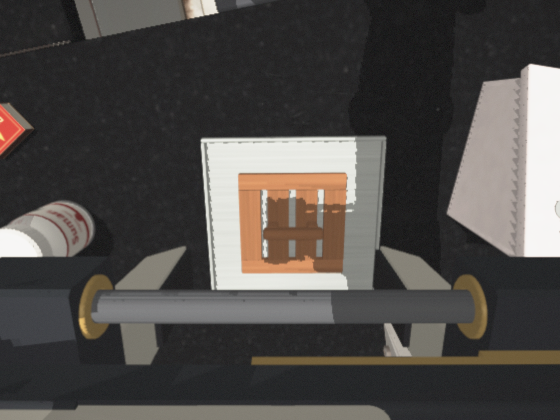

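Run:
```python
from h import *
im,d,c,M=shot("wrist"); W=cloud(d,c,M)
for n,(u,v) in dict(rimF=(290,139),panF=(290,175),panB=(290,271),rimL=(208,220),panL=(242,220),panR=(343,220),rimR=(379,220),h=(293,234)).items(): print(n,W[v,u].round(4))
```

```text
rimF [ 0.4743 -0.0449  0.0128]
panF [ 0.512  -0.0516  0.015 ]
panB [ 0.6249 -0.0713  0.0136]
rimL [ 0.5471 -0.152   0.0108]
panL [ 0.5527 -0.1133  0.0155]
panR [ 0.5729 -0.0018  0.0153]
rimR [0.5805 0.0382 0.0144]
h [ 0.5686 -0.0589  0.0447]
```

```bash
python3 -c "
from cell import arm
print(arm.sign_off())"
```

```text
the job is handed in; nothing more can be done
None
```

The job is done and handed in at about 16 s. I turned both buttons a quarter turn while the panel was still in its frame. Then I lifted the panel square to the face and laid it flat in the middle of the tray, handle up.

- **Grip:** I pinched the handle along its 64 mm length, not across its 12 mm. The moves cannot tilt the tool to match the sloping face.
- **Buttons:** before the lift, the close-up camera read them at 1.56 and 1.54 rad from level, ignoring sign. The final overhead picture agreed, at about 1.54 and 1.55 rad.
- **Panel:** it lies flat, with its top at about 14 to 15 mm. Margins to the tray rim are about 38 mm in front, 39 mm left and 40 mm right. The rear margin was hidden by the gripper and not measured.
- **Bystanders:** the salt shaker and lemon were where they started. The arm hid the jar in the last overhead picture, so I could not re-measure it; the arm did not go near it, and it was still standing in the last close-up picture.
- **Disagreement:** the overhead and wrist cameras differed by 3 to 4 mm on the tray's centre. I placed the panel at the average of the two.

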